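Pull-start the loaded plate shaker

TASK

Two small plate shakers stand on the bench and a petri dish lies on the platform of one of them. Start that shaker: pull its tall round start knob straight up, all the way out, keep it out for half a second, then let go so that its spring draws it fully home again. Do not pull the empty shaker's knob, and leave the dish lying where it is on its platform.

Things in the scene. Friction and masses are not known exactly. Their poses are not given: they have to be found in the camera images.
- loaded_shaker: White plate shaker that carries the dish, fixed to the bench: 175 (x) x 110 (y) mm, flat deck 50 mm high. Origin under its centre, z up, x to its rear. Start knob at x -60, y -25 mm; low dial (28 mm wide, 8 mm tall, not the start knob) at x -60, y +27; platform 95 x 100 mm centred at x +33, top 64 mm over the bench, corner pins 8 mm higher. The empty shaker is identical.
- start_knob (a joint): How far the loaded shaker's start knob is pulled out, m: 0 = at rest, 0.015 = upper stop. It slides straight up only; a spring pulls it down with 3 N at rest, 6 N fully out, and draws it home when let go. It starts the shaker only if held well out for a moment.
- start_knob_grip (a point): Centre of the black round head of the loaded shaker's start knob; moves with it. Head 28 mm in diameter, 21 mm tall, sides straight over the middle 13 mm, on a 10 mm steel stem. At rest this point is 82.5 mm above the bench and the head's underside 22 mm above the deck. Axes as the shaker's: z up, x towards the platform.
- idle_knob (a joint): The same for the identical start knob of the other, empty shaker: height in m by which it is pulled out, 0 = at rest. To be left alone.
- dish: Flat round petri dish with lid, 56 mm in diameter and 15 mm tall, lying loose near the middle of the loaded shaker's platform. Origin at the centre of its underside, z up.
There are look-alikes about, which are no part of the job. What is shaped like the dish but green or purple is not meant.

How it is judged:
On the way:
1. the loaded shaker's start knob is pulled out by more than 10 of its 15 mm and held so for 0.3 s (value of joint start_knob above 0.01 m), for 0.3 s.
At the end, for the whole second after the job is handed in: After having been pulled out, the loaded shaker's start knob is back home (less than 3 mm out), the empty shaker's knob is home too (less than 3 mm out), and the petri dish lies still within 15 mm of where it was (value of joint each of start_knob, idle_knob below 0.003 m and distance of dish from where it was at the start of the episode below 0.015 m and linear speed of dish below 0.02 m/s); the robot touches nothing.
It fails at once if the empty shaker's start knob is pulled out by more than 5 mm (value of joint idle_knob above 0.005 m).
It fails at once if the petri dish is shifted by more than 15 mm (distance of dish from where it was at the start of the episode above 0.015 m).
It also fails if it takes over 29 s, if anything falls off the work surface, if the arm or the gripper's body presses on something with over 40 N, if the wrist force passes 120 N, or if a joint passes its speed limit or range.

ROBOT

A 7-joint arm with a two-finger parallel gripper is mounted at the origin on a cart in front of the work surface, level with it; the furniture and walls round the work are solid. World frame = base frame: x ahead of the robot, y to its left, z up, the work surface at z = 0. Lengths are in m, angles in rad, forces in N, time in s.
With the tool pointing down it reaches from about 0.425 to 1.025 m from the base axis. Payload 9.4 kg.
Tool frame: the origin (TCP) lies at the very end of the fingers, on their centre line; the grasp point (between the pads) lies 19 mm behind it; z points along the fingers, y is the line along which they close (so a half turn about z gives the same grasp; the last joint's range is limited). The gripper opens to 93 mm and grips with 3 to 60 N. Pads are 15 mm wide; open, the fingers measure 128 mm over their backs; the gripper's body (75 mm by 188 mm) begins 65 mm behind the grasp point.
Start: joints at [-1.358, 0.599, -0.003, 1.599, 0.002, 0.943, -0.08], TCP at [0.207, 0.695, 0.219] pointing down, gripper open.
Joint ranges: [-2.57, 2.57], [-0.35, 1.97], [-1.29, 1.29], [0.11, 2.56], [-1.05, 4.19], [0.11, 1.86], [-2.63, 2.63]. Speed limits (rad/s): [2.22, 2.22, 3.01, 3.01, 3.14, 3.14, 3.14].

INTERFACE

Orientations are given as a unit quaternion [x, y, z, w].
In Python, from plant import manip, cams gives the robot as it stands.
- The arm moves only by the shell command python3 -m handwheel 'ROWS' [OPENING] [FORCE]. ROWS is JSON, a list of rows, each a list of 2 entries, a list of its own where there are three numbers: the shift along the world's x, y, z in m, then the turn about the world's z in rad. In form: [[[dx, dy, dz], turn], ...]. A call has 1 to 20 rows; each row shifts and turns the commanded pose from where the row before left it; what a row does not reach is not made up. A row lasts 1/12 s, in which the tool goes at most 41.7 mm and 7.16 degrees, less where a joint would pass 70% of its speed; a pose out of reach is approached as far as the arm can. A call with a gripper value outside its range is refused whole. OPENING is the gripper's target within -1 to 1 (fully open at 1, half-way at 0, shut at -1), set as the call begins (- or left out, the last holds). The fingers move at their own pace and stop on an object; FORCE is the grip in N (left out, the last holds). Time passes only in rows, so rows that do not move let the fingers close. It gives the time, the measured TCP pose, the force, the opening and the grip force at its end, in the units of the state.
- manip.observe(): the state, without advancing time (a new reading comes with each control period).
- cams.read_camera(name): name is "scene" or "top" or "wrist"; returns the picture (480x640x3 uint8, red, green, blue); there is no depth.
- cams.camera_model(name): a dict with "fx", "fy", "cx", "cy" (pixels), "k1" (the pictures are not rectified: a ray, as slopes to the right and down, at radius r is drawn at 1 + k1 r^2 times it, then the intrinsics apply), "R" (3x3) and "t" (3): a world point X has camera coordinates R X + t. Camera axes: x right, y down, z forward; pixel columns grow to the right and rows downward; lengths in m; the calibration is good to about 2 mm. A picture is of the moment at which its call begins: read the wrist's pose just before it. camera_model takes no time and is no camera call; for the wrist camera it gives the pose at the moment of the call.
- manip.close_job(): hands the job in; it is judged then, once.
Trained networks look in the newest picture that a camera, given by its name, has taken for a name from the list of things; names that differ only in an ending like _2 or _b are one class to them, and where a whole thing is asked for, a point or a joint stands for the part that bears it (a point fixed in the world has none). Each returns a list of dicts, best first, with "confidence" (0 to 1); they miss things now and then, are a little off and sometimes report something else, mostly with a low value. They report only what shows in the picture. A call takes as long as a camera call. They do not tell look-alikes from the thing itself.
- cams.spot_in(camera, query): "extent" ([left, top, right, bottom] as shares, 0 to 1, of the picture: columns of its width, rows of its height, round what is visible of it).
- cams.mark_of(camera, query): "point" ([column, row] as shares, 0 to 1, of the picture: columns of its width, rows of its height: a listed point, or the origin of a listed thing).
The state is a dict: "time": time; "joint_pos": joint angles; "joint_velocities": joint speeds; "tau": joint torques, N m; "tool_pos": TCP position; "ee_rot": TCP orientation; "force": force on the tool from outside, world axes, zero at the start; "wrist_torque": the same for the moment, N m; "finger_gap": finger opening in m; "grasp_force": force on a finger pad.
Only numpy, scipy, OpenCV 4.12 (cv2) and the standard library are available. Lean on these libraries where they do the work, as an engineer would, in place of code of your own. Each camera call takes 0.05 s, during which the arm holds its last target. There are 200 camera calls.

## Working session

There is one attempt and no reset: what is moved stays moved. The work goes in short steps, Python scripts to look and compute and a shell command to move; the robot and the scene stay as the last step left them, time stands still between calls to the robot, and variables do not carry over. Pictures are saved under pics/ and viewed, at most 10 in all, crops included, and the job is handed in when it is done.

```bash
mkdir -p pics; cat > h.py <<'E'
import numpy as np, cv2
from plant import manip, cams
def ray(m,u,v):
    k=np.array([[m['fx'],0,m['cx']],[0,m['fy'],m['cy']],[0,0,1.]])
    x=(u-m['cx'])/m['fx']; y=(v-m['cy'])/m['fy']
    a,b=x,y
    for _ in range(30):
        s=1+m['k1']*(a*a+b*b); a,b=x/s,y/s
    R=np.array(m['R']);t=np.array(m['t'])
    return -R.T@t, R.T@np.array([a,b,1.])
def atz(m,u,v,z):
    c,d=ray(m,u,v); return c+d*(z-c[2])/d[2]
def proj(m,X):
    p=np.array(m['R'])@np.array(X)+np.array(m['t']); a,b=p[:2]/p[2]
    s=1+m['k1']*(a*a+b*b); return m['fx']*a*s+m['cx'],m['fy']*b*s+m['cy']
E
cat > look.py <<'E'
from h import *
for c in ('scene','top'):
    im=cams.read_camera(c); cv2.imwrite(f'pics/{c}0.png',im[:,:,::-1]); m=cams.camera_model(c)
    for q,z in (('start_knob_grip',.0825),('loaded_shaker',0),('dish',.064)):
        for r in cams.mark_of(c,q):
            u,v=r['point'][0]*640,r['point'][1]*480
            print(c,q,round(r['confidence'],2),round(u),round(v),atz(m,u,v,z).round(3))
s=manip.observe(); print(s['time'],s['tool_pos'],s['ee_rot'],s['finger_gap'])
E
python3 look.py
```

```text
scene start_knob_grip 0.84 352 253 [0.548 0.187 0.083]
scene loaded_shaker 0.84 358 277 [0.596 0.223 0.   ]
scene dish 0.9 345 338 [0.414 0.037 0.064]
scene dish 0.88 376 242 [0.633 0.219 0.064]
scene dish 0.62 267 282 [0.399 0.214 0.064]
top start_knob_grip 0.56 383 220 [0.545 0.18  0.083]
top loaded_shaker 0.65 353 192 [0.598 0.221 0.   ]
top dish 0.96 353 163 [0.638 0.224 0.064]
top dish 0.81 306 282 [0.45  0.302 0.064]
top dish 0.63 421 266 [0.472 0.118 0.064]
top dish 0.33 381 222 [0.544 0.18  0.064]
0.4 [0.20715215 0.69470685 0.21849325] [ 1.44392995e-01  9.89520414e-01 -1.12658252e-04 -6.74386932e-07] 0.09330789053193751
```

View pics/scene0.png

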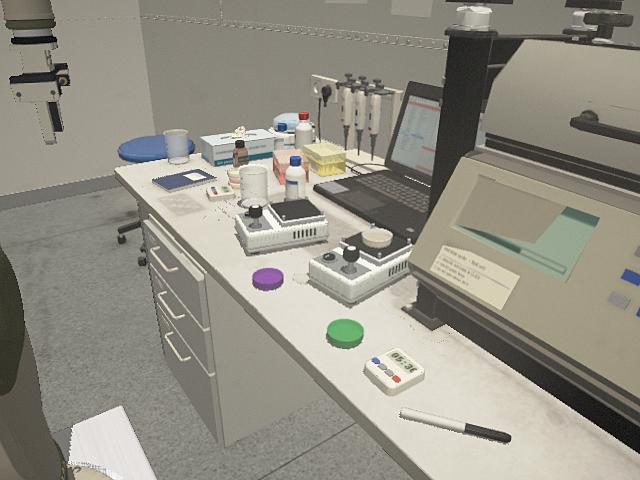

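View pics/top0.png

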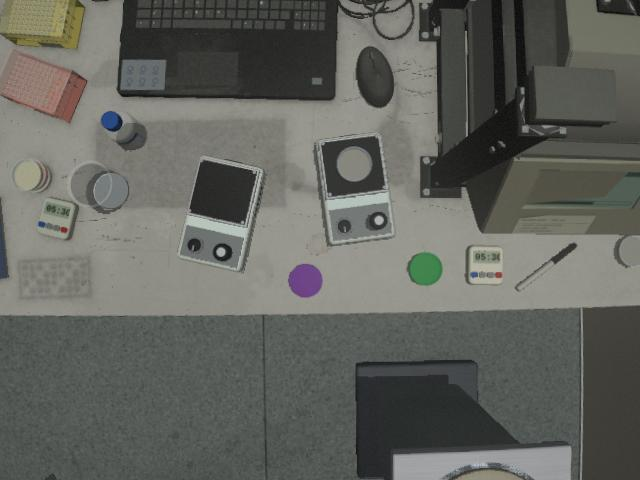

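The scene and top pictures agree. The loaded shaker is the right one: dish at top (353,163), tall knob at (379,221), low dial at (344,226). The purple and green discs are decoys. A black post stands at about (440,175), so I'll keep the tool's present yaw, which swings the gripper clear of it.

```bash
python3 -m handwheel '[[[0.019,-0.028,0],0],[[0.019,-0.028,0],0],[[0.019,-0.028,0],0],[[0.019,-0.028,0],0],[[0.019,-0.028,0],0],[[0.019,-0.028,0],0],[[0.019,-0.028,0],0],[[0.019,-0.028,0],0],[[0.019,-0.028,0],0],[[0.019,-0.028,0],0],[[0.019,-0.028,0],0],[[0.019,-0.028,0],0],[[0.019,-0.028,0],0],[[0.019,-0.028,0],0],[[0.019,-0.028,0],0],[[0.019,-0.028,0],0],[[0.019,-0.028,0],0],[[0.016,-0.034,0],0],[[0,0,0],0],[[0,0,0],0]]' 0.4 20
cat > near.py <<'E'
from h import *
import sys
im=cams.read_camera('wrist'); m=cams.camera_model('wrist'); cv2.imwrite(sys.argv[1],im[:,:,::-1])
for q,z in (('start_knob_grip',.0825),('dish',.064),('loaded_shaker',0)):
    for r in cams.mark_of('wrist',q):
        u,v=r['point'][0]*640,r['point'][1]*480
        print(q,round(r['confidence'],2),round(u),round(v),atz(m,u,v,z).round(4))
s=manip.observe(); print(s['time'],s['tool_pos'],s['ee_rot'],s['finger_gap'],s['force'])
print('tip px',proj(m,s['tool_pos']),-np.array(m['R']).T@m['t'])
E
python3 near.py pics/w1.png
```

```text
time: 2.07
tool_pos: [0.5472, 0.1822, 0.2187]
ee_rot: [0.147, 0.989, -0.0, 0.0]
force: [-0.8, 0.1, 0.3]
finger_gap: 0.065
grasp_force: 0.0
start_knob_grip 0.85 331 218 [0.5431 0.1891 0.0825]
dish 0.76 401 300 [0.6342 0.2251 0.064 ]
dish 0.64 428 60 [0.4537 0.2894 0.064 ]
dish 0.63 217 147 [0.4674 0.1192 0.064 ]
loaded_shaker 0.85 381 244 [0.6021 0.2238 0.    ]
2.2667 [0.54557259 0.18620464 0.21866316] [ 1.43369499e-01  9.89669187e-01  2.69131705e-04 -1.18986826e-04] 0.06469070872936061 [-0.28530922  0.12762993 -0.94982631]
tip px (np.float64(331.2264994810342), np.float64(299.1588683761034)) [0.47018245 0.20607387 0.38386494]
```

View pics/w1.png

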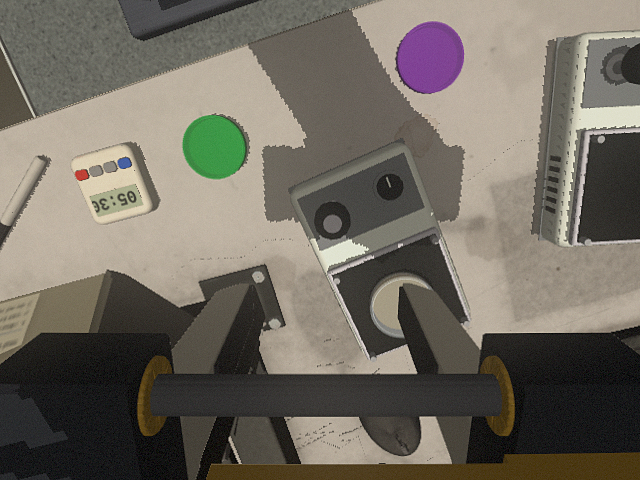

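Wrist picture: knob head at (332,218), dial at (390,187), dish at (400,303) and the post's base plate at (200–285, 265–325). I'll check the post's clearance while lowering part-way.

```bash
python3 - <<'E'
from h import *
m=cams.camera_model('wrist')
for p in ((200,285),(265,265),(285,325)): print(atz(m,*p,0.).round(3))
print(atz(m,390,187,.058).round(4), atz(m,332,218,.09).round(4))
m=cams.camera_model('scene'); print(atz(m,351,253,.0825).round(4))
m=cams.camera_model('top'); print(atz(m,379,221,.09).round(4))
E
python3 -m handwheel '[[[-0.002,0.003,-0.02],0],[[0,0,-0.02],0],[[0,0,-0.02],0],[[0,0,-0.02],0],[[0,0,-0.01],0],[[0,0,0],0],[[0,0,0],0]]'
python3 near.py pics/w2.png
```

```text
[0.591 0.038 0.   ]
[0.589 0.109 0.   ]
[0.659 0.107 0.   ]
[0.5365 0.2427 0.058 ] [0.5402 0.1922 0.09  ]
[0.5459 0.1872 0.0825]
[0.5434 0.187  0.09  ]
time: 2.85
tool_pos: [0.5439, 0.1885, 0.1286]
ee_rot: [0.144, 0.99, -0.0, -0.0]
force: [-0.2, 0.3, -0.0]
finger_gap: 0.0648
grasp_force: 0.0
start_knob_grip 0.55 323 267 [0.5448 0.186  0.0825]
dish 0.8 179 162 [0.468  0.1241 0.064 ]
dish 0.68 418 368 [0.6375 0.2234 0.064 ]
dish 0.58 454 51 [0.4555 0.2842 0.064 ]
loaded_shaker 0.6 387 285 [0.6038 0.2205 0.    ]
3.05 [0.54472929 0.18817134 0.12976632] [1.44290049e-01 9.89534988e-01 5.09256684e-04 7.93343625e-04] 0.0651840881654972 [ 0.47983587  0.22106311 -0.2175825 ]
tip px (np.float64(326.95837923320005), np.float64(303.3319661929256)) [0.46802644 0.21014453 0.29443436]
```

View pics/w2.png

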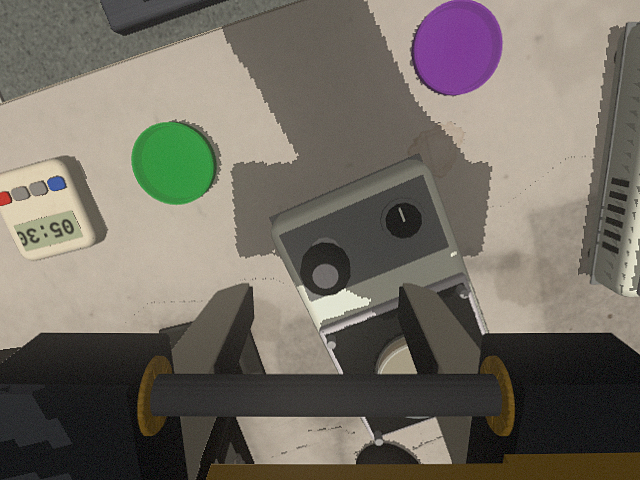

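The knob head at (325,268) is between the fingers, and the estimates of about (0.544, 0.187) agree with the tool position to about 1–2 mm. Descending and gripping.

```bash
python3 -m handwheel '[[[0,-0.001,-0.015],0],[[0,0,-0.015],0],[[0,0,-0.015],0],[[0,0,-0.01],0],[[0,0,-0.008],0],[[0,0,0],0],[[0,0,0],0]]' && python3 -m handwheel '[[[0,0,0],0],[[0,0,0],0],[[0,0,0],0],[[0,0,0],0],[[0,0,0],0],[[0,0,0],0],[[0,0,0],0],[[0,0,0],0]]' -0.6 25
```

```text
time: 3.63
tool_pos: [0.5443, 0.1868, 0.0657]
ee_rot: [0.144, 0.99, -0.0, -0.0]
force: [0.6, -0.7, -0.1]
finger_gap: 0.0651
grasp_force: 0.0
time: 4.3
tool_pos: [0.5446, 0.1879, 0.0658]
ee_rot: [0.144, 0.99, 0.001, 0.0]
force: [1.2, 4.6, 1.4]
finger_gap: 0.0266
grasp_force: 25.0
```

Gripped at about 27 mm, which fits the head. Pulling up and holding.

```bash
python3 -m handwheel '[[[0,0,0.003],0],[[0,0,0.003],0],[[0,0,0.003],0],[[0,0,0.003],0],[[0,0,0.003],0],[[0,0,0],0],[[0,0,0],0],[[0,0,0],0],[[0,0,0],0],[[0,0,0],0],[[0,0,0],0],[[0,0,0],0],[[0,0,0],0],[[0,0,0],0]]'
python3 near.py pics/w3.png
```

```text
time: 5.47
tool_pos: [0.5446, 0.1879, 0.0804]
ee_rot: [0.144, 0.99, 0.001, 0.0]
force: [1.9, 5.6, -6.6]
finger_gap: 0.0267
grasp_force: 25.0
start_knob_grip 0.82 326 320 [0.5521 0.1848 0.0825]
dish 0.67 479 35 [0.4553 0.2792 0.064 ]
dish 0.59 152 168 [0.4673 0.1293 0.064 ]
loaded_shaker 0.88 395 312 [0.6017 0.219  0.    ]
5.6667 [0.54457049 0.18781988 0.08037409] [1.43988107e-01 9.89579197e-01 5.78739211e-04 3.22529163e-04] 0.027018189717453893 [ 3.07366007  5.48877874 -6.05033628]
tip px (np.float64(327.2812413249794), np.float64(301.938108774903)) [0.46819635 0.20940081 0.2455402 ]
```

View pics/w3.png

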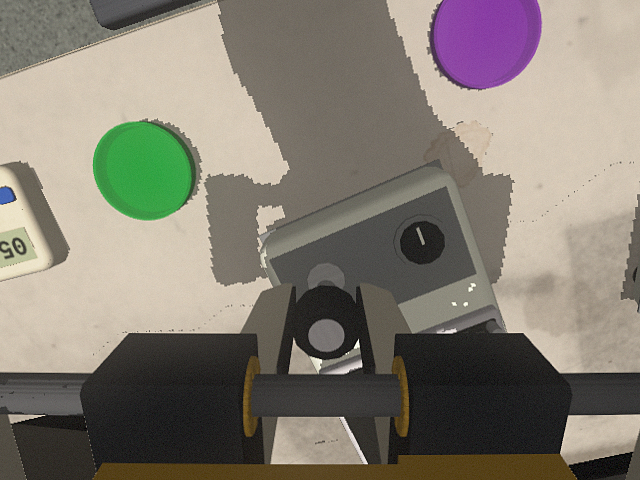

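The head at (326,322) is gripped and clearly raised from its collar at (326,275). The roughly 6 N downward force matches the spring fully out, and it has been held for more than 0.5 s. Letting go.

```bash
python3 -m handwheel '[[[0,0,0],0],[[0,0,0],0],[[0,0,0],0],[[0,0,0],0],[[0,0,0],0],[[0,0,0],0]]' 0.4 && python3 -m handwheel '[[[0,0,0.015],0],[[0,0,0.02],0],[[0,0,0.03],0],[[0,0,0.03],0],[[0,0,0.02],0],[[-0.01,0,0.02],0],[[0,0,0],0],[[0,0,0],0],[[0,0,0],0]]'
python3 near.py pics/w4.png; python3 look.py
```

```text
time: 6.17
tool_pos: [0.5441, 0.1865, 0.0807]
ee_rot: [0.145, 0.99, -0.0, -0.0]
force: [-0.0, 0.2, -0.5]
finger_gap: 0.062
grasp_force: 0.0
time: 6.92
tool_pos: [0.534, 0.1866, 0.2151]
ee_rot: [0.144, 0.99, -0.0, -0.0]
force: [0.8, 0.3, 0.2]
finger_gap: 0.0649
grasp_force: 0.0
start_knob_grip 0.63 330 238 [0.5442 0.1858 0.0825]
dish 0.95 215 160 [0.4634 0.1177 0.064 ]
dish 0.82 399 314 [0.6321 0.2224 0.064 ]
dish 0.73 423 78 [0.4517 0.2848 0.064 ]
loaded_shaker 0.65 378 260 [0.6033 0.2189 0.    ]
7.1167 [0.53393719 0.1865766  0.21453083] [ 1.44413287e-01  9.89517067e-01 -5.03791169e-04 -7.22783062e-04] 0.0649437205505022 [ 0.63255008 -0.77043797  0.54015922]
tip px (np.float64(327.451851734506), np.float64(301.84954366152976)) [0.45783953 0.20843606 0.37997184]
scene start_knob_grip 0.86 353 254 [0.547 0.182 0.083]
scene loaded_shaker 0.73 358 274 [0.603 0.23  0.   ]
scene dish 0.79 268 284 [0.399 0.209 0.064]
scene dish 0.77 374 244 [0.626 0.216 0.064]
scene dish 0.64 344 339 [0.412 0.037 0.064]
top loaded_shaker 0.93 353 192 [0.599 0.221 0.   ]
top dish 0.74 352 166 [0.633 0.225 0.064]
top dish 0.66 305 281 [0.452 0.303 0.064]
top dish 0.6 420 265 [0.474 0.12  0.064]
7.5167 [0.53418348 0.18675792 0.21553158] [ 1.44376939e-01  9.89522762e-01 -3.82161903e-05 -3.43481530e-05] 0.065384326147597
```

View pics/w4.png

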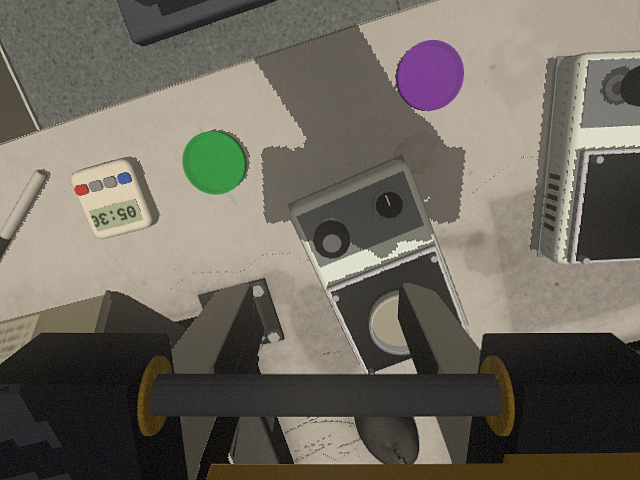

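The knob is back home: (331,238) gives the at-rest position when projected at rest height. The dish is where it was, and the arm is clear.

```bash
python3 -c "from plant import manip; print(manip.close_job())"
```

```text
the job is handed in; nothing more can be done
None
```

I pulled the loaded shaker's start knob fully out, held it for over half a second and let it spring home. The dish stayed in place, the empty shaker was never touched, and the job is handed in; no verdict came back.

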